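# Sign off a stain run on the push buttons

## Task

Sign off the finished stain run on the round push buttons: with a fingertip, press the violet button, then the blue one, then the red one, each lightly and all the way down so that it stays down. Leave the white button unpressed, do not pick up or shove any of the buttons, leave the bottles and the dish where they stand, and take the hand away at the end.

Things in the scene. Friction and masses are not known exactly. Their poses are not given: they have to be found in the camera images.
- pod_violet: loose round push-button unit with a violet key: grey base 66 mm across with a rubber foot, 0.45 kg; origin at the centre of its underside, z up; whole unit 41 mm tall with the key up
- top_violet (a point): centre of the top of the violet key (a nearly flat round cap 34 mm across; it stands 15 mm above the unit's black collar when up, 5 mm when down, so a wide fingertip never meets the collar); 41 mm above the worktop when up, 31 mm when down
- key_violet (a joint): how far the violet key is pressed in m: 0 up, 0.010 fully down against its stop. About 2 to 4 N pushes it; it stays where it is left and does not spring back, so it must be pushed the whole way
- pod_blue: loose round push-button unit with a blue key: grey base 66 mm across with a rubber foot, 0.45 kg; origin at the centre of its underside, z up; whole unit 41 mm tall with the key up
- top_blue (a point): centre of the top of the blue key (a nearly flat round cap 34 mm across; it stands 15 mm above the unit's black collar when up, 5 mm when down, so a wide fingertip never meets the collar); 41 mm above the worktop when up, 31 mm when down
- key_blue (a joint): how far the blue key is pressed in m: 0 up, 0.010 fully down against its stop. About 2 to 4 N pushes it; it stays where it is left and does not spring back, so it must be pushed the whole way
- pod_red: loose round push-button unit with a red key: grey base 66 mm across with a rubber foot, 0.45 kg; origin at the centre of its underside, z up; whole unit 41 mm tall with the key up
- top_red (a point): centre of the top of the red key (a nearly flat round cap 34 mm across; it stands 15 mm above the unit's black collar when up, 5 mm when down, so a wide fingertip never meets the collar); 41 mm above the worktop when up, 31 mm when down
- key_red (a joint): how far the red key is pressed in m: 0 up, 0.010 fully down against its stop. About 2 to 4 N pushes it; it stays where it is left and does not spring back, so it must be pushed the whole way
- pod_white: loose round push-button unit with a white key: grey base 66 mm across with a rubber foot, 0.45 kg; origin at the centre of its underside, z up; whole unit 41 mm tall with the key up
- top_white (a point): centre of the top of the white key (a nearly flat round cap 34 mm across; it stands 15 mm above the unit's black collar when up, 5 mm when down, so a wide fingertip never meets the collar); 41 mm above the worktop when up, 31 mm when down
- key_white (a joint): how far the white key is pressed in m: 0 up, 0.010 fully down against its stop. About 2 to 4 N pushes it; it stays where it is left and does not spring back, so it must be pushed the whole way
- oil: bystander: small amber glass bottle with a black cap, 23 mm wide, 58 mm tall, standing loose near the buttons; origin at the centre of its underside. Leave alone
- violet_bottle: bystander: violet reagent bottle with a white cap, 40 mm wide, 88 mm tall, standing loose near the buttons; origin at the centre of its underside. Leave alone
- red_bottle: bystander: red reagent bottle with a white cap, 40 mm wide, 88 mm tall, standing loose near the buttons; origin at the centre of its underside. Leave alone
- dish: bystander: clear lidded dish, 60 mm wide, 16 mm tall, standing loose near the buttons; origin at the centre of its underside. Leave alone
- microscope: large fixed microscope at the left of the buttons, between them and the robot's left side: 500 mm tall, 216 mm wide along y, origin on the worktop under it; it reaches from 270 mm nearer the robot than its origin (eyepieces, 420 to 490 mm up) to 265 mm beyond. An arm that comes from the left must pass above it or round it

How it is judged (in metres and radians):
On the way, in this order (a step that is already met when the one before it is completed fails the run):
1. the violet key is pressed down (value of joint key_violet above 0.0075 m), for 0.1 s.
2. the blue key is pressed down (value of joint key_blue above 0.0075 m), for 0.1 s.
3. the red key is pressed down (value of joint key_red above 0.0075 m), for 0.1 s.
At the end, for the whole second after the job is handed in: violet, blue and red keys down (pressed over 7.5 mm of 10), white key up (under 2 mm); all four units standing at rest within 15 mm of where they were, bottles and dish within 15 mm of where they were (value of joint each of key_violet, key_blue, key_red above 0.0075 m and value of joint key_white below 0.002 m and distance of each of pod_violet, pod_blue, pod_red, pod_white, oil, violet_bottle, red_bottle, dish from where it was at the start of the episode below 0.015 m and linear speed of each of pod_violet, pod_blue, pod_red, pod_white below 0.02 m/s and height (world z) of each of pod_violet, pod_blue, pod_red, pod_white below 0.006 m); the robot touches nothing.
It fails at once if a key is pressed (over 3 mm) out of order: blue before violet is down, or red before violet and blue are down ((value of joint key_blue above 0.003 m and value of joint key_violet below 0.0065 m) or (value of joint key_red above 0.003 m and value of joint key_violet below 0.0065 m) or (value of joint key_red above 0.003 m and value of joint key_blue below 0.0065 m)).
It fails at once if the white key is pressed (over 3 mm) (value of joint key_white above 0.003 m).
It fails at once if the robot pushes on a button unit with more than 20 N (contact force between the arm and pod_violet above 20 N or contact force between the arm and pod_blue above 20 N or contact force between the arm and pod_red above 20 N or contact force between the arm and pod_white above 20 N).
It fails at once if a button unit is shoved more than 15 mm, lifted by more than 6 mm, or tipped (distance of any of pod_violet, pod_blue, pod_red, pod_white from where it was at the start of the episode above 0.015 m or height (world z) of any of pod_violet, pod_blue, pod_red, pod_white above 0.006 m or angle between any of pod_violet, pod_blue, pod_red, pod_white's own z axis and vertical above 0.2 rad).
It fails at once if a bottle or the dish is moved more than 15 mm or tipped (distance of any of oil, violet_bottle, red_bottle, dish from where it was at the start of the episode above 0.015 m or angle between any of oil, violet_bottle, red_bottle, dish's own z axis and vertical above 0.25 rad).
It also fails if it takes over 56 s, if anything falls off the work surface, if the arm or the gripper's body presses on something with over 40 N, if the wrist force passes 120 N, or if a joint passes its speed limit or range.

## Robot

A 7-joint arm with a two-finger parallel gripper is mounted at the origin on a cart in front of the work surface, level with it; the furniture and walls round the work are solid. World frame = base frame: x ahead of the robot, y to its left, z up, the work surface at z = 0. Lengths are in mm, angles in rad, forces in N, time in s.
With the tool pointing down it reaches from about 400 to 925 mm from the base axis. Payload 4.1 kg.
Tool frame: the origin (TCP) lies on the centre line of the jaws, within the pads' length; the fingertips stand 19 mm ahead of it and the grasp point (between the pads) is the TCP (r.tip_reach is the distance from the TCP to the fingertips, in mm); z points along the fingers, y is the line along which they close (so a half turn about z gives the same grasp; the last joint's range is limited). The gripper opens to 85 mm and grips with 20 to 120 N. Pads are 22 mm wide; open, the fingers measure 114 mm over their backs; the gripper's body (76 mm by 85 mm) begins 54 mm behind the grasp point. The pads swing forward as they close: fully open they stand 13 mm farther back than shut.
Start: joints at [-1.441, 0.398, 0.045, 1.537, -0.019, 1.207, -0.051], TCP at [147.401, 633.099, 250.347] pointing down, gripper open.
Joint ranges: [-2.82, 2.82], [-0.49, 2.23], [-1.37, 1.46], [0, 2.46], [-1.36, 4.5], [0.23, 2], [-2.94, 2.94]. Speed limits (rad/s): [2.57, 2.57, 3.14, 3.14, 3.14, 3.14, 3.14].

## Interface

Orientations are given as a unit quaternion [x, y, z, w].
In Python, from station import sense, get_image, get_calibration, r gives the robot as it stands. The module is installed in compiled form; this text tells all that it offers.
- The arm moves only by the tool step_arm, never from a script. Its argument "moves" is a list of rows, each an object with "grip": the gripper command: -1 is shut, 1 is fully open, values between are in proportion; "offset": the shift along the tool's x, y, z in mm, a list of three; "dr": the turn, a rotation vector about the tool's x, y, z in rad, a list of three. A call has 1 to 5 rows; each row is the pose to reach, as a shift and turn from the pose commanded when the call began, along the tool's axes at that moment; what a row does not reach only later rows make up. A row lasts 1/12 s, in which the tool goes at most 41.7 mm and 7.16 degrees, less where a joint would pass 70% of its speed; a pose out of reach is approached as far as the arm can. A call with a gripper value outside its range is refused whole. The fingers move at their own pace and stop on an object; "newtons" is the grip in N (left out, the last holds). Time passes only in rows, so rows that repeat a pose let the fingers close. It gives the time, the measured TCP pose, the force, the opening and the grip force at its end, in the units of the state.
- sense(): the state, without advancing time (a new reading comes with each control period).
- get_image(name): name is "scene" or "top" or "wrist"; returns (picture, depth): 480x640x3 uint8, red, green, blue; 480x640 float32, mm along the optical axis (not along the pixel's ray), 0 where there is no reading.
- get_calibration(name): a dict with "intrinsics" (3x3 intrinsics, pixels), "k1" (the pictures are not rectified: a ray, as slopes to the right and down, at radius r is drawn at 1 + k1 r^2 times it, then the intrinsics apply), "world_from_camera" (4x4, takes a point from camera to world coordinates); the wrist camera has in their place "tool_from_camera" (4x4, takes a point from camera to tool coordinates, whose origin is the TCP and whose axes are the flange's). Camera axes: x right, y up, looking along -z (the intrinsics and any distortion apply to the point x, -y, -z); pixel columns grow to the right and rows downward; lengths in mm; the calibration is good to about 2 mm. A picture is of the moment at which its call begins: read the wrist's pose just before it. get_calibration takes no time and is no camera call.
- r.job_done(): hands the job in; it is judged then, once.
The state is a dict: "clock": time; "joint_positions": joint angles; "qd": joint speeds; "joint_torque": joint torques, N m; "position": TCP position; "ee_rot": TCP orientation; "wrist_force": force on the tool from outside, world axes, zero at the start; "moment": the same for the moment, N m; "finger_gap": finger opening in mm; "grasp_force": force on a finger pad.
Only numpy, scipy, OpenCV 4.12 (cv2) and the standard library are available. Lean on these libraries where they do the work, as an engineer would, in place of code of your own. Each camera call takes 0.05 s, during which the arm holds its last target. There are 200 camera calls.

## Working session

There is one attempt and no reset: what is moved stays moved. The work goes in short steps, Python scripts to look and compute and a tool call to move; the robot and the scene stay as the last step left them, time stands still between calls to the robot, and variables do not carry over. Pictures are saved under pics/ and viewed, at most 10 in all, crops included, and the job is handed in when it is done.

Besides the shell and the picture viewer there is one more tool, called after "Emit:" by a JSON object that holds its "api" and its "payload", one argument or row to a line. step_arm: Moves the arm, as the interface text tells. Its arguments: {"type":"object","properties":{"moves":{"type":"array"},"newtons":{"type":"number"}},"required":["moves"]}

```bash
mkdir -p pics; cat > h.py <<'E'
import numpy as np, cv2
from station import sense, get_image, get_calibration, r
from scipy.spatial.transform import Rotation as R
def world(name,depth,st=None):
    c=get_calibration(name);K=np.array(c["intrinsics"]);h,w=depth.shape
    u,v=np.meshgrid(np.arange(w),np.arange(h))
    p=cv2.undistortPoints(np.stack([u,v],-1).reshape(-1,1,2).astype(float),K,np.array([c["k1"],0,0,0.])).reshape(h,w,2)
    P=np.stack([p[...,0]*depth,-p[...,1]*depth,-depth],-1)
    if name=="wrist":
        T=np.array(c["tool_from_camera"]);P=P@T[:3,:3].T+T[:3,3]
        return R.from_quat(st["ee_rot"]).apply(P.reshape(-1,3)).reshape(h,w,3)+np.array(st["position"])
    T=np.array(c["world_from_camera"]);return P@T[:3,:3].T+T[:3,3]
E
python3 - <<'E'
from h import *
s=sense();print(s)
ims=[]
for n in("scene","top"):
    im,d=get_image(n);np.savez(f"{n}.npz",im=im,d=d,P=world(n,d));cv2.imwrite(f"pics/{n}.png",im[...,::-1])
print(r.tip_reach)
E
```

```text
{'clock': 0.0, 'joint_positions': array([-1.4409965 ,  0.39923684,  0.04504045,  1.53790458, -0.01866681,
        1.20687841, -0.05071058]), 'qd': array([ 0.00082819,  0.00191369, -0.00035213,  0.00154214, -0.00078662,
        0.00012808,  0.00027534]), 'joint_torque': array([ 2.37855111e-04, -4.75137162e+01,  1.36513073e+00, -2.54218858e+01,
        1.17472731e-02,  9.42888058e-03, -3.87960768e-06]), 'position': array([147.27955089, 632.47558095, 249.22365446]), 'ee_rot': array([ 1.14097411e-01,  9.93469061e-01, -1.00286226e-03, -2.77968727e-05]), 'wrist_force': array([0.37151202, 0.83296922, 0.25988325]), 'moment': array([-0.03932202,  0.01849633,  0.01572208]), 'grasp_force': 0.0, 'finger_gap': 85.19816912993977}
19.0
```

View pics/top.png

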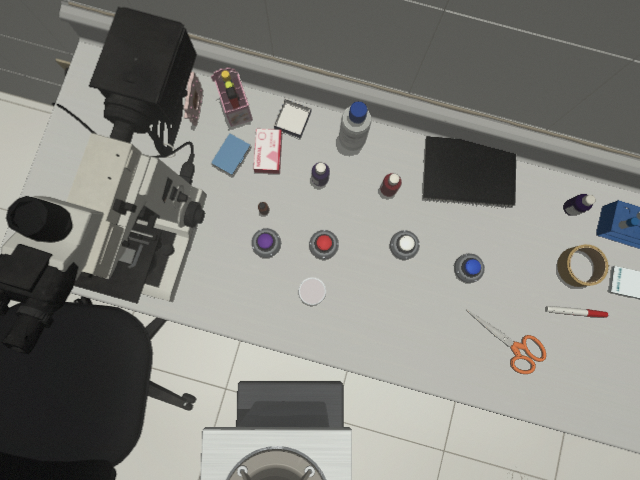

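View pics/scene.png

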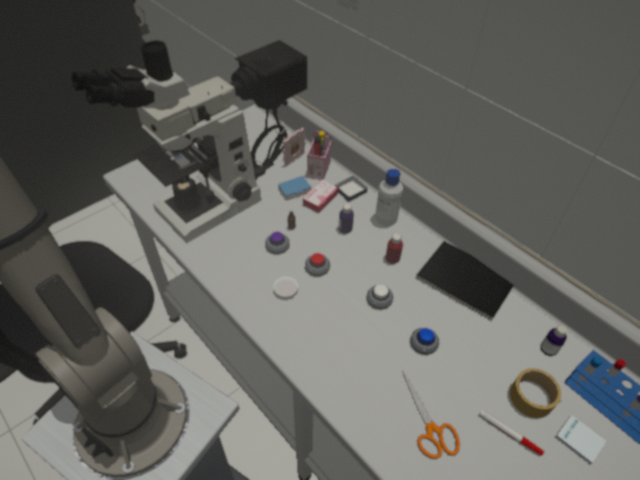

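The top view shows violet at (265,241), red (323,242), white (405,243), blue (472,267), dish (312,291) and oil (263,208). The bottles are at (320,174) and (391,184), and the microscope is on the left.

```bash
cat > m.py <<'E'
from h import *
def find(n,P,im):
    hsv=cv2.cvtColor(im,cv2.COLOR_RGB2HSV);H,S,V=[hsv[...,i].astype(int) for i in range(3)]
    z=P[...,2]
    M={"violet":(H>125)&(H<155)&(S>90),"blue":(H>105)&(H<125)&(S>150),"red":((H<8)|(H>172))&(S>130),"white":(S<40)&(V>180)}
    for k,m in M.items():
        m=(m&(z>33)&(z<50)).astype(np.uint8)
        nn,l,st,c=cv2.connectedComponentsWithStats(m)
        for i in range(1,nn):
            if st[i,4]>60:
                q=P[l==i];print(n,k,c[i].round(),st[i,4],np.median(q,0).round(1),((q.min(0)+q.max(0))/2).round(1),np.ptp(q,0).round(0))
E
python3 - <<'E'
from m import *
for n in("top","scene"):
    f=np.load(n+".npz");P=f["P"];find(n,P,f["im"])
    if n=="top":
        for u,v in[(263,208),(320,170),(391,180),(312,291),(265,241),(323,242),(405,243),(472,267),(190,240),(200,210),(60,180),(357,115),(40,220),(30,300)]:print(u,v,P[v,u].round())
E
```

```text
top violet [265. 241.] 173 [549.1  33.9  39.3] [549.5  34.   39.6] [31. 31. 13.]
top blue [473. 266.] 163 [ 498.1 -418.4   39.6] [ 497.5 -419.2   40.1] [29. 31. 10.]
top red [324. 242.] 175 [547.6 -94.5  39.6] [548.2 -94.6  39.8] [32. 31. 11.]
top white [170. 269.] 790 [483.5 232.   43.1] [492.  244.9  41.7] [135.  88.  16.]
top white [407. 243.] 162 [ 547.7 -275.    39.6] [ 548.9 -275.1   40. ] [30. 29. 11.]
263 208 [620.  39.  51.]
320 170 [696. -84.  87.]
391 180 [ 676. -236.   86.]
312 291 [443. -69.  16.]
265 241 [549.  34.  39.]
323 242 [548. -92.  37.]
405 243 [ 547. -271.   40.]
472 267 [ 496. -416.   41.]
190 240 [550. 196.  37.]
200 210 [606. 167.  87.]
60 180 [690. 506.  -2.]
357 115 [ 784. -156.  176.]
40 220 [506. 281. 495.]
30 300 [405. 301. 463.]
scene violet [277. 237.] 81 [546.6  30.1  39.4] [546.9  29.5  39.4] [28. 29. 10.]
scene blue [426. 335.] 159 [ 493.7 -422.2   39.9] [ 495.4 -421.8   39.6] [30. 32. 12.]
scene red [317. 259.] 101 [544.  -99.2  39.5] [544.7 -98.7  39.4] [30. 31. 11.]
```

```bash
python3 - <<'E'
from h import *
for n in("top","scene"):
    f=np.load(n+".npz");P=f["P"];v=f["d"]>0
    for lo,hi in((60,200),(200,400),(400,520)):
        m=v&(P[...,2]>lo)&(P[...,2]<hi)&(P[...,1]>100)&(P[...,1]<450)&(P[...,0]>250)
        q=P[m];
        if len(q):
            rad=np.hypot(q[:,0],q[:,1]);print(n,lo,hi,len(q),np.percentile(q,[1,99],0).round(),np.percentile(rad,[0.5,2]).round(),q[rad.argmin()].round())
s=sense();Rm=R.from_quat(s["ee_rot"]).as_matrix();print(Rm.round(3));print(Rm.T@np.array([0,0,300]))
E
```

```text
top 60 200 7143 [[ 513.  102.   62.]
 [1048.  443.  199.]] [558. 566.] [481. 272.  67.]
top 200 400 22091 [[426. 119. 204.]
 [986. 324. 371.]] [493. 512.] [409. 243. 214.]
top 400 520 10162 [[344. 247. 404.]
 [547. 346. 502.]] [452. 459.] [340. 292. 473.]
scene 60 200 5886 [[ 473.  102.   61.]
 [1003.  324.  199.]] [551. 554.] [438. 246. 199.]
scene 200 400 15760 [[ 430.  109.  203.]
 [1050.  432.  396.]] [494. 519.] [407. 239. 213.]
scene 400 520 5405 [[ 342.  106.  401.]
 [1010.  372.  502.]] [449. 454.] [338. 287. 472.]
[[-0.974  0.227 -0.   ]
 [ 0.227  0.974 -0.002]
 [-0.    -0.002 -1.   ]]
[-3.99268639e-02 -5.26255878e-01 -2.99999536e+02]
```

Emit:
{"api": "step_arm", "payload": {
  "moves": [
    {"grip": -1, "offset": [0, -15, -35], "dr": [0, 0, 0]},
    {"grip": -1, "offset": [0, -30, -70], "dr": [0, 0, 0]},
    {"grip": -1, "offset": [0, -45, -105], "dr": [0, 0, 0]},
    {"grip": -1, "offset": [0, -60, -140], "dr": [0, 0, 0]},
    {"grip": -1, "offset": [0, -75, -175], "dr": [0, 0, 0]}
  ]
}}

```text
clock: 0.52
position: [130.2, 558.9, 426.5]
ee_rot: [0.114, 0.993, -0.0, 0.0]
wrist_force: [0.6, 0.5, 0.2]
finger_gap: 25.7
grasp_force: 0.0
```

Emit:
{"api": "step_arm", "payload": {
  "moves": [
    {"grip": -1, "offset": [0, -15, -35], "dr": [0, 0, 0]},
    {"grip": -1, "offset": [0, -30, -70], "dr": [0, 0, 0]},
    {"grip": -1, "offset": [0, -45, -105], "dr": [0, 0, 0]},
    {"grip": -1, "offset": [0, -60, -140], "dr": [0, 0, 0]},
    {"grip": -1, "offset": [0, -75, -175], "dr": [0, 0, 0]}
  ]
}}

```text
clock: 0.93
position: [113.1, 485.7, 601.8]
ee_rot: [0.114, 0.993, -0.0, -0.0]
wrist_force: [0.3, 1.0, 0.7]
finger_gap: 0.1
grasp_force: 0.0
```

Emit:
{"api": "step_arm", "payload": {
  "moves": [
    {"grip": -1, "offset": [-36, -9, 0], "dr": [0, 0, 0]},
    {"grip": -1, "offset": [-73, -18, 0], "dr": [0, 0, 0]},
    {"grip": -1, "offset": [-109, -28, 0], "dr": [0, 0, 0]},
    {"grip": -1, "offset": [-146, -37, 0], "dr": [0, 0, 0]},
    {"grip": -1, "offset": [-182, -46, 0], "dr": [0, 0, 0]}
  ]
}}

```text
clock: 1.35
position: [281.6, 399.5, 600.2]
ee_rot: [0.114, 0.993, 0.0, -0.0]
wrist_force: [0.1, 1.1, -0.1]
finger_gap: -0.0
grasp_force: 0.0
```

Emit:
{"api": "step_arm", "payload": {
  "moves": [
    {"grip": -1, "offset": [-31, -19, 0], "dr": [0, 0, 0]},
    {"grip": -1, "offset": [-62, -39, 0], "dr": [0, 0, 0]},
    {"grip": -1, "offset": [-94, -58, 0], "dr": [0, 0, 0]},
    {"grip": -1, "offset": [-125, -78, 0], "dr": [0, 0, 0]},
    {"grip": -1, "offset": [-156, -97, 0], "dr": [0, 0, 0]}
  ]
}}

```text
clock: 1.77
position: [411.1, 269.2, 600.1]
ee_rot: [0.114, 0.993, -0.0, -0.0]
wrist_force: [0.5, 1.3, 0.0]
finger_gap: -0.0
grasp_force: 0.0
```

Emit:
{"api": "step_arm", "payload": {
  "moves": [
    {"grip": -1, "offset": [-23, -29, 0], "dr": [0, 0, 0]},
    {"grip": -1, "offset": [-46, -59, 0], "dr": [0, 0, 0]},
    {"grip": -1, "offset": [-70, -88, 0], "dr": [0, 0, 0]},
    {"grip": -1, "offset": [-93, -118, 0], "dr": [0, 0, 0]},
    {"grip": -1, "offset": [-116, -147, 0], "dr": [0, 0, 0]}
  ]
}}

```text
clock: 2.18
position: [490.1, 99.5, 600.1]
ee_rot: [0.114, 0.993, 0.0, -0.0]
wrist_force: [0.4, 0.9, -0.1]
finger_gap: -0.3
grasp_force: 0.0
```

Emit:
{"api": "step_arm", "payload": {
  "moves": [
    {"grip": -1, "offset": [-10, -18, 34], "dr": [0, 0, 0]},
    {"grip": -1, "offset": [-21, -36, 68], "dr": [0, 0, 0]},
    {"grip": -1, "offset": [-31, -55, 102], "dr": [0, 0, 0]},
    {"grip": -1, "offset": [-42, -73, 136], "dr": [0, 0, 0]},
    {"grip": -1, "offset": [-52, -91, 170], "dr": [0, 0, 0]}
  ]
}}

```text
clock: 2.6
position: [519.5, -0.0, 428.4]
ee_rot: [0.114, 0.993, 0.0, -0.0]
wrist_force: [0.7, 0.6, 0.4]
finger_gap: -0.3
grasp_force: 0.0
```

Emit:
{"api": "step_arm", "payload": {
  "moves": [
    {"grip": -1, "offset": [0, 0, 38], "dr": [0, 0, 0]},
    {"grip": -1, "offset": [0, 0, 76], "dr": [0, 0, 0]},
    {"grip": -1, "offset": [0, 0, 114], "dr": [0, 0, 0]},
    {"grip": -1, "offset": [0, 0, 150], "dr": [0, 0, 0]},
    {"grip": -1, "offset": [0, 0, 180], "dr": [0, 0, 0]}
  ]
}}

```text
clock: 3.02
position: [518.3, 1.2, 247.4]
ee_rot: [0.114, 0.993, -0.0, -0.001]
wrist_force: [0.7, 0.1, -0.8]
finger_gap: -0.2
grasp_force: 0.0
```

```bash
python3 - <<'E'
from m import *
s=sense();print(s["position"],s["joint_positions"].round(2))
im,d=get_image("wrist");find("wrist",world("wrist",d,s),im);cv2.imwrite("pics/w1.png",im[...,::-1])
E
```

```text
[518.30578546   1.16875486 247.42191231] [-0.65  0.2   0.65  1.86 -0.13  1.13  1.39]
wrist violet [364. 228.] 834 [549.4  33.5  40.7] [550.4  33.8  40.5] [31. 29.  6.]
wrist red [227. 256.] 826 [547.4 -94.9  40.7] [547.6 -95.1  40.6] [32. 31.  5.]
wrist white [587.  99.] 6640 [479.4 232.1  43.9] [491.4 241.7  41.6] [144.  87.  17.]
wrist white [ 50. 296.] 786 [ 547.5 -274.1   40.5] [ 548.3 -275.4   39.8] [33. 33.  6.]
```

View pics/w1.png

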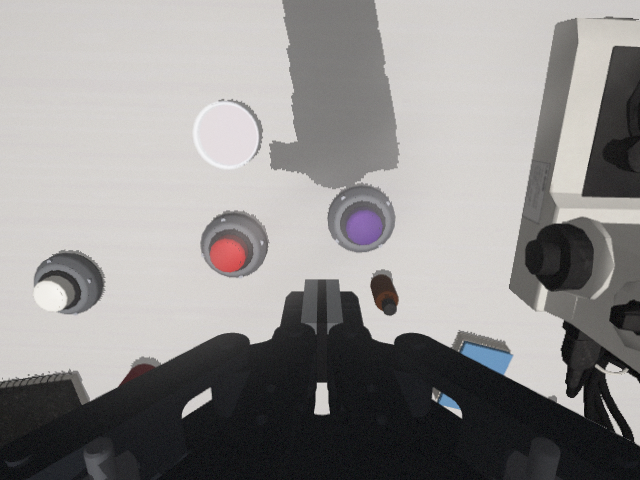

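The wrist view shows violet at (364,228), red (227,256) and white (50,296). Measured positions agree with the top camera to about 1 mm.

Emit:
{"api": "step_arm", "payload": {
  "moves": [
    {"grip": -1, "offset": [-12, 19, 20], "dr": [0, 0, 0]},
    {"grip": -1, "offset": [-23, 38, 50], "dr": [0, 0, 0]},
    {"grip": -1, "offset": [-23, 38, 90], "dr": [0, 0, 0]},
    {"grip": -1, "offset": [-23, 38, 130], "dr": [0, 0, 0]},
    {"grip": -1, "offset": [-23, 38, 160], "dr": [0, 0, 0]}
  ]
}}

```text
clock: 3.48
position: [550.1, 33.8, 88.1]
ee_rot: [0.113, 0.994, -0.0, -0.001]
wrist_force: [-0.8, 0.5, -0.9]
finger_gap: 0.2
grasp_force: 0.0
```

Emit:
{"api": "step_arm", "payload": {
  "moves": [
    {"grip": -1, "offset": [0, 0, 10], "dr": [0, 0, 0]},
    {"grip": -1, "offset": [0, 0, 15], "dr": [0, 0, 0]},
    {"grip": -1, "offset": [0, 0, 18], "dr": [0, 0, 0]},
    {"grip": -1, "offset": [0, 0, 18], "dr": [0, 0, 0]},
    {"grip": -1, "offset": [0, 0, 18], "dr": [0, 0, 0]}
  ]
}}

```text
clock: 3.9
position: [552.5, 33.1, 74.3]
ee_rot: [0.114, 0.993, 0.001, 0.002]
wrist_force: [0.3, 0.0, 1.1]
finger_gap: -0.1
grasp_force: 0.0
```

Emit:
{"api": "step_arm", "payload": {
  "moves": [
    {"grip": -1, "offset": [0, 0, 0], "dr": [0, 0, 0]},
    {"grip": -1, "offset": [0, 0, 0], "dr": [0, 0, 0]},
    {"grip": -1, "offset": [0, 0, 0], "dr": [0, 0, 0]}
  ]
}}

```text
clock: 4.15
position: [551.4, 33.2, 73.2]
ee_rot: [0.114, 0.993, 0.0, 0.001]
wrist_force: [0.4, -0.5, -0.5]
finger_gap: -0.4
grasp_force: 0.0
```

Emit:
{"api": "step_arm", "payload": {
  "moves": [
    {"grip": -1, "offset": [2, 0, 3], "dr": [0, 0, 0]},
    {"grip": -1, "offset": [2, 0, 6], "dr": [0, 0, 0]},
    {"grip": -1, "offset": [2, 0, 9], "dr": [0, 0, 0]},
    {"grip": -1, "offset": [2, 0, 11], "dr": [0, 0, 0]},
    {"grip": -1, "offset": [2, 0, 11], "dr": [0, 0, 0]}
  ]
}}

```text
clock: 4.57
position: [548.4, 33.4, 60.6]
ee_rot: [0.114, 0.993, -0.0, -0.001]
wrist_force: [1.6, -0.8, -0.5]
finger_gap: -0.2
grasp_force: 0.0
```

Emit:
{"api": "step_arm", "payload": {
  "moves": [
    {"grip": -1, "offset": [0, 0, 1], "dr": [0, 0, 0]},
    {"grip": -1, "offset": [0, 0, 2], "dr": [0, 0, 0]},
    {"grip": -1, "offset": [0, 0, 3], "dr": [0, 0, 0]},
    {"grip": -1, "offset": [0, 0, 4], "dr": [0, 0, 0]},
    {"grip": -1, "offset": [0, 0, 4], "dr": [0, 0, 0]}
  ]
}}

```text
clock: 4.98
position: [548.9, 33.4, 57.2]
ee_rot: [0.114, 0.993, 0.0, 0.0]
wrist_force: [-0.1, -0.1, 0.4]
finger_gap: 0.5
grasp_force: 0.5
```

Emit:
{"api": "step_arm", "payload": {
  "moves": [
    {"grip": -1, "offset": [0, 0, 1], "dr": [0, 0, 0]},
    {"grip": -1, "offset": [0, 0, 2], "dr": [0, 0, 0]},
    {"grip": -1, "offset": [0, 0, 3], "dr": [0, 0, 0]},
    {"grip": -1, "offset": [0, 0, 4], "dr": [0, 0, 0]}
  ]
}}

```text
clock: 5.32
position: [548.9, 33.4, 53.2]
ee_rot: [0.114, 0.993, 0.0, 0.0]
wrist_force: [-1.4, -0.4, 2.8]
finger_gap: -0.4
grasp_force: 1.2
```

Emit:
{"api": "step_arm", "payload": {
  "moves": [
    {"grip": -1, "offset": [0, 0, 1], "dr": [0, 0, 0]},
    {"grip": -1, "offset": [0, 0, 2], "dr": [0, 0, 0]}
  ]
}}

```text
clock: 5.48
position: [548.9, 33.4, 51.2]
ee_rot: [0.114, 0.993, 0.0, 0.0]
wrist_force: [-0.2, 0.2, 1.3]
finger_gap: -0.1
grasp_force: 1.2
```

Emit:
{"api": "step_arm", "payload": {
  "moves": [
    {"grip": -1, "offset": [0, 0, 0.5], "dr": [0, 0, 0]},
    {"grip": -1, "offset": [0, 0, 1], "dr": [0, 0, 0]}
  ]
}}

```text
clock: 5.65
position: [548.9, 33.4, 50.2]
ee_rot: [0.114, 0.993, 0.0, 0.0]
wrist_force: [-0.3, 0.3, 1.5]
finger_gap: -0.1
grasp_force: 1.1
```

Emit:
{"api": "step_arm", "payload": {
  "moves": [
    {"grip": -1, "offset": [0, 0, 0.5], "dr": [0, 0, 0]}
  ]
}}

```text
clock: 5.73
position: [548.9, 33.4, 49.8]
ee_rot: [0.114, 0.993, 0.0, 0.0]
wrist_force: [-0.8, -0.7, 4.4]
finger_gap: -0.0
grasp_force: 2.1
```

Emit:
{"api": "step_arm", "payload": {
  "moves": [
    {"grip": -1, "offset": [0, 0, 0.4], "dr": [0, 0, 0]},
    {"grip": -1, "offset": [0, 0, 0.4], "dr": [0, 0, 0]}
  ]
}}

```text
clock: 5.9
position: [548.9, 33.4, 49.6]
ee_rot: [0.114, 0.993, 0.0, -0.0]
wrist_force: [-0.7, 0.0, 4.6]
finger_gap: 0.2
grasp_force: 2.1
```

Emit:
{"api": "step_arm", "payload": {
  "moves": [
    {"grip": -1, "offset": [0, 0, -15], "dr": [0, 0, 0]},
    {"grip": -1, "offset": [0, 0, -50], "dr": [0, 0, 0]},
    {"grip": -1, "offset": [0, 0, -90], "dr": [0, 0, 0]},
    {"grip": -1, "offset": [0, 0, -130], "dr": [0, 0, 0]},
    {"grip": -1, "offset": [0, 0, -170], "dr": [0, 0, 0]}
  ]
}}

```text
clock: 6.32
position: [548.5, 33.5, 220.7]
ee_rot: [0.114, 0.993, -0.0, -0.0]
wrist_force: [1.3, -0.4, 0.4]
finger_gap: 0.1
grasp_force: 0.0
```

Emit:
{"api": "step_arm", "payload": {
  "moves": [
    {"grip": -1, "offset": [-8, -36, 0], "dr": [0, 0, 0]},
    {"grip": -1, "offset": [-16, -70, 0], "dr": [0, 0, 0]},
    {"grip": -1, "offset": [-16, -70, 0], "dr": [0, 0, 0]}
  ]
}}

```text
clock: 6.57
position: [548.3, -46.6, 220.8]
ee_rot: [0.119, 0.993, -0.002, 0.002]
wrist_force: [-0.1, -1.0, -0.3]
finger_gap: -0.3
grasp_force: 0.0
```

```bash
sed -i 's/z>33/z>26/' m.py; python3 - <<'E'
from m import *
s=sense();print(s["position"],s["clock"])
im,d=get_image("wrist");find("wrist",world("wrist",d,s),im)
im,d=get_image("top");find("top",world("top",d),im)
E
```

```text
[548.32618354 -46.63172524 220.81934343] 6.5667
wrist violet [416. 185.] 898 [550.6  34.1  30.5] [550.   32.8  30.2] [31. 30.  6.]
wrist red [266. 218.] 934 [545.  -93.4  40.6] [547.2 -95.2  40.4] [32. 31.  6.]
wrist white [636. 130.] 273 [545.1 202.8  45.7] [540.4 202.4  46.5] [38.  9.  7.]
wrist white [ 66. 268.] 1021 [ 547.8 -274.7   40.5] [ 548.4 -275.8   40.1] [33. 33.  6.]
wrist white [469. 351.] 181 [720.   58.3  28.4] [724.5  53.4  28.3] [20. 22.  4.]
wrist white [446. 402.] 302 [775.1  27.2  28.3] [776.8  26.3  28.3] [42. 26.  4.]
top blue [473. 266.] 165 [ 498.  -417.9   39.5] [ 497.5 -419.2   39.1] [29. 31. 11.]
top red [324. 243.] 172 [547.  -94.5  39.2] [547.1 -94.7  37.7] [30. 31. 13.]
top white [265. 137.] 263 [788.4  40.8  28.3] [780.9  37.2  30.5] [56. 52.  9.]
top white [169. 271.] 946 [477.  234.   42.7] [489.8 247.4  39.8] [139.  94.  20.]
top white [407. 243.] 164 [ 547.9 -275.1   39.5] [ 548.8 -275.3   39.6] [30. 30. 11.]
```

Violet is fully down (top at 30.5 mm) and hasn't shifted. Next is blue.

Emit:
{"api": "step_arm", "payload": {
  "moves": [
    {"grip": -1, "offset": [-4, -37, 0], "dr": [0, 0, 0]},
    {"grip": -1, "offset": [-7, -75, 0], "dr": [0, 0, 0]},
    {"grip": -1, "offset": [-11, -112, 0], "dr": [0, 0, 0]},
    {"grip": -1, "offset": [-14, -150, 0], "dr": [0, 0, 0]},
    {"grip": -1, "offset": [-18, -187, 0], "dr": [0, 0, 0]}
  ]
}}

```text
clock: 7.08
position: [523.9, -224.3, 218.7]
ee_rot: [0.113, 0.994, 0.001, -0.0]
wrist_force: [0.5, -0.1, -0.1]
finger_gap: 0.0
grasp_force: 0.0
```

Emit:
{"api": "step_arm", "payload": {
  "moves": [
    {"grip": -1, "offset": [-2, -33, 0], "dr": [0, 0, 0]},
    {"grip": -1, "offset": [-4, -66, 0], "dr": [0, 0, 0]},
    {"grip": -1, "offset": [-6, -100, 0], "dr": [0, 0, 0]},
    {"grip": -1, "offset": [-9, -135, 0], "dr": [0, 0, 0]},
    {"grip": -1, "offset": [-9, -135, 0], "dr": [0, 0, 0]}
  ]
}}

```text
clock: 7.5
position: [498.9, -365.2, 219.2]
ee_rot: [0.118, 0.993, -0.003, -0.0]
wrist_force: [-0.3, -0.9, 0.1]
finger_gap: 0.2
grasp_force: 0.0
```

```bash
python3 - <<'E'
from m import *
s=sense();print(s["position"],s["clock"],s["joint_positions"].round(2),R.from_quat(s["ee_rot"]).as_matrix().round(3))
im,d=get_image("wrist");find("wrist",world("wrist",d,s),im)
E
```

```text
[ 498.87274658 -365.17897091  219.20459494] 7.5 [ 0.02  0.45  0.73  1.67 -0.32  1.14  2.17] [[-0.972  0.235 -0.002]
 [ 0.235  0.972 -0.006]
 [ 0.    -0.006 -1.   ]]
wrist violet [637. 344.] 81 [ 700.  -105.    28.1] [ 699.7 -104.4   30. ] [20.  6.  8.]
wrist blue [  4. 415.] 106 [ 634.3 -732.2   32.8] [ 631.  -731.5   32.6] [26.  9. 13.]
wrist red [634. 190.] 353 [ 545.2 -111.    32.9] [ 547.5 -107.9   33.3] [30. 13. 14.]
wrist red [488. 349.] 611 [ 662.9 -248.8   37.4] [ 668.1 -245.9   38. ] [17. 34. 24.]
wrist white [439. 241.] 1143 [ 547.8 -276.8   40.5] [ 548.6 -276.6   39.9] [33. 33.  6.]
```

```bash
python3 - <<'E'
from m import *
s=sense()
im,d=get_image("wrist");cv2.imwrite("pics/w2.png",im[...,::-1]);P=world("wrist",d,s)
m=(np.hypot(P[...,0]-498,P[...,1]+418)<25)&(P[...,2]>20)&(P[...,2]<60);print(m.sum());np.savez("w2.npz",P=P,im=im)
E
```

```text
2532
```

View pics/w2.png

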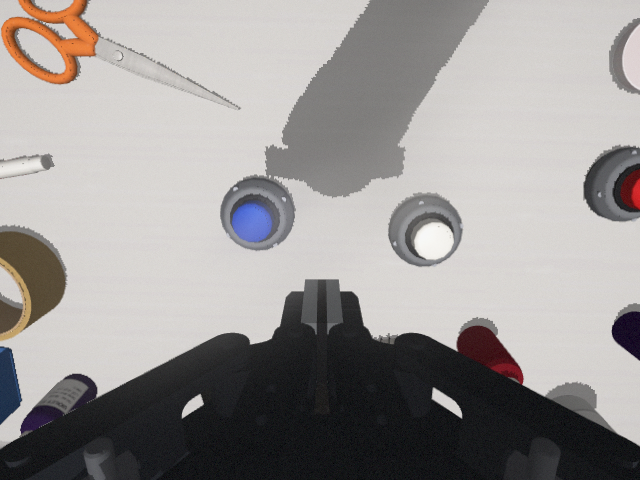

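Blue at (252,222), white at (433,240), with the fingertips between them. My saturation threshold was too strict here.

```bash
sed -i 's/(S>150)/(S>90)/' m.py; python3 - <<'E'
from m import *
f=np.load("w2.npz");find("w",f["P"],f["im"]);s=sense();print(s["position"],s["clock"])
E
```

```text
w violet [635. 344.] 240 [ 697.5 -104.4   31.1] [ 698.6 -101.3   33. ] [28. 11. 14.]
w blue [251. 222.] 1235 [ 497.  -419.7   40.4] [ 499.1 -420.5   34.9] [36. 33. 17.]
w red [631. 190.] 596 [ 544.6 -109.3   35.3] [ 547.  -104.8   34.1] [32. 18. 16.]
w red [484. 349.] 581 [ 662.7 -247.8   37.9] [ 666.5 -245.6   38. ] [14. 33. 24.]
w white [434. 241.] 1146 [ 547.9 -276.8   40.5] [ 549.1 -276.4   40. ] [33. 33.  5.]
[ 501.73763568 -358.41152983  218.49823541] 7.6
```

Emit:
{"api": "step_arm", "payload": {
  "moves": [
    {"grip": -1, "offset": [-5, -30, 0], "dr": [0, 0, 0]},
    {"grip": -1, "offset": [-10, -60, 20], "dr": [0, 0, 0]},
    {"grip": -1, "offset": [-10, -60, 60], "dr": [0, 0, 0]},
    {"grip": -1, "offset": [-10, -60, 95], "dr": [0, 0, 0]},
    {"grip": -1, "offset": [-10, -60, 120], "dr": [0, 0, 0]}
  ]
}}

```text
clock: 8.02
position: [498.8, -414.8, 95.4]
ee_rot: [0.113, 0.994, 0.002, -0.001]
wrist_force: [0.8, 0.5, -0.4]
finger_gap: -0.2
grasp_force: 0.0
```

Emit:
{"api": "step_arm", "payload": {
  "moves": [
    {"grip": -1, "offset": [0, 0, 0], "dr": [0, 0, 0]},
    {"grip": -1, "offset": [0, 0, 0], "dr": [0, 0, 0]},
    {"grip": -1, "offset": [0, 0, 0], "dr": [0, 0, 0]},
    {"grip": -1, "offset": [0, 0, 0], "dr": [0, 0, 0]},
    {"grip": -1, "offset": [0, 0, 0], "dr": [0, 0, 0]}
  ]
}}

```text
clock: 8.43
position: [499.4, -419.4, 101.7]
ee_rot: [0.114, 0.994, -0.001, 0.002]
wrist_force: [0.4, -0.5, 0.7]
finger_gap: 0.0
grasp_force: 0.0
```

Emit:
{"api": "step_arm", "payload": {
  "moves": [
    {"grip": -1, "offset": [0, 0, 10], "dr": [0, 0, 0]},
    {"grip": -1, "offset": [0, 0, 18], "dr": [0, 0, 0]},
    {"grip": -1, "offset": [0, 0, 24], "dr": [0, 0, 0]},
    {"grip": -1, "offset": [0, 0, 28], "dr": [0, 0, 0]},
    {"grip": -1, "offset": [0, 0, 30], "dr": [0, 0, 0]}
  ]
}}

```text
clock: 8.85
position: [497.5, -418.3, 68.0]
ee_rot: [0.114, 0.993, 0.001, -0.001]
wrist_force: [-0.5, 0.3, -0.4]
finger_gap: -0.1
grasp_force: 0.0
```

Emit:
{"api": "step_arm", "payload": {
  "moves": [
    {"grip": -1, "offset": [0, 0, 1], "dr": [0, 0, 0]},
    {"grip": -1, "offset": [0, 0, 2], "dr": [0, 0, 0]},
    {"grip": -1, "offset": [0, 0, 3], "dr": [0, 0, 0]},
    {"grip": -1, "offset": [0, 0, 3], "dr": [0, 0, 0]},
    {"grip": -1, "offset": [0, 0, 3], "dr": [0, 0, 0]}
  ]
}}

```text
clock: 9.27
position: [498.1, -418.9, 66.5]
ee_rot: [0.114, 0.993, -0.0, 0.0]
wrist_force: [-0.2, 0.3, 0.2]
finger_gap: -0.0
grasp_force: 0.0
```

Emit:
{"api": "step_arm", "payload": {
  "moves": [
    {"grip": -1, "offset": [0, 0, 2], "dr": [0, 0, 0]},
    {"grip": -1, "offset": [0, 0, 4], "dr": [0, 0, 0]},
    {"grip": -1, "offset": [0, 0, 6], "dr": [0, 0, 0]},
    {"grip": -1, "offset": [0, 0, 8], "dr": [0, 0, 0]},
    {"grip": -1, "offset": [0, 0, 9], "dr": [0, 0, 0]}
  ]
}}

```text
clock: 9.68
position: [498.1, -418.8, 57.3]
ee_rot: [0.114, 0.993, 0.0, 0.0]
wrist_force: [-0.5, 0.7, 2.1]
finger_gap: 0.2
grasp_force: 1.2
```

Emit:
{"api": "step_arm", "payload": {
  "moves": [
    {"grip": -1, "offset": [0, 0, 1], "dr": [0, 0, 0]},
    {"grip": -1, "offset": [0, 0, 2], "dr": [0, 0, 0]},
    {"grip": -1, "offset": [0, 0, 3], "dr": [0, 0, 0]},
    {"grip": -1, "offset": [0, 0, 4], "dr": [0, 0, 0]},
    {"grip": -1, "offset": [0, 0, 5], "dr": [0, 0, 0]}
  ]
}}

```text
clock: 10.1
position: [498.1, -418.8, 52.3]
ee_rot: [0.114, 0.993, 0.0, 0.0]
wrist_force: [0.3, 0.6, 3.1]
finger_gap: 0.0
grasp_force: 1.2
```

Emit:
{"api": "step_arm", "payload": {
  "moves": [
    {"grip": -1, "offset": [0, 0, 1], "dr": [0, 0, 0]},
    {"grip": -1, "offset": [0, 0, 2], "dr": [0, 0, 0]}
  ]
}}

```text
clock: 10.27
position: [498.0, -418.8, 50.2]
ee_rot: [0.114, 0.993, 0.0, 0.0]
wrist_force: [-0.9, 0.0, 1.7]
finger_gap: -0.3
grasp_force: 1.2
```

Emit:
{"api": "step_arm", "payload": {
  "moves": [
    {"grip": -1, "offset": [0, 0, 0.5], "dr": [0, 0, 0]},
    {"grip": -1, "offset": [0, 0, 0.9], "dr": [0, 0, 0]},
    {"grip": -1, "offset": [0, 0, 0.9], "dr": [0, 0, 0]}
  ]
}}

```text
clock: 10.52
position: [498.1, -418.8, 49.7]
ee_rot: [0.114, 0.993, 0.0, 0.0]
wrist_force: [-0.0, 1.2, 4.4]
finger_gap: -0.1
grasp_force: 2.1
```

Emit:
{"api": "step_arm", "payload": {
  "moves": [
    {"grip": -1, "offset": [0, 0, -15], "dr": [0, 0, 0]},
    {"grip": -1, "offset": [0, 0, -50], "dr": [0, 0, 0]},
    {"grip": -1, "offset": [0, 0, -90], "dr": [0, 0, 0]},
    {"grip": -1, "offset": [0, 0, -130], "dr": [0, 0, 0]},
    {"grip": -1, "offset": [0, 0, -170], "dr": [0, 0, 0]}
  ]
}}

```text
clock: 10.93
position: [497.5, -418.8, 221.8]
ee_rot: [0.114, 0.993, -0.0, -0.0]
wrist_force: [0.5, -1.0, 0.2]
finger_gap: 0.2
grasp_force: 0.0
```

Emit:
{"api": "step_arm", "payload": {
  "moves": [
    {"grip": -1, "offset": [-1, 35, 0], "dr": [0, 0, 0]},
    {"grip": -1, "offset": [-1, 70, 0], "dr": [0, 0, 0]},
    {"grip": -1, "offset": [-2, 90, 0], "dr": [0, 0, 0]},
    {"grip": -1, "offset": [-2, 90, 0], "dr": [0, 0, 0]}
  ]
}}

```text
clock: 11.27
position: [523.4, -325.4, 219.7]
ee_rot: [0.11, 0.994, 0.002, 0.001]
wrist_force: [0.9, -0.1, -0.4]
finger_gap: 0.2
grasp_force: 0.0
```

```bash
python3 - <<'E'
from m import *
s=sense();print(s["position"],s["clock"])
im,d=get_image("wrist");find("wrist",world("wrist",d,s),im);print(sense()["position"])
E
```

```text
[ 523.39837369 -325.42236741  219.74588722] 11.2667
wrist violet [602. 329.] 846 [688.8 -99.8  38.8] [696.5 -94.   38. ] [30. 26. 24.]
wrist violet [ 25. 400.] 180 [ 643.7 -644.2   42.4] [ 645.2 -645.9   38.6] [19.  9. 22.]
wrist blue [204. 201.] 1233 [ 497.4 -419.4   30.3] [ 498.3 -420.3   29.5] [34. 33.  7.]
wrist red [598. 175.] 1656 [ 545.7 -100.3   40.3] [548.7 -96.6  34.9] [36. 34. 17.]
wrist red [444. 333.] 374 [ 661.9 -241.    37.7] [ 665.6 -241.4   38. ] [11. 30. 24.]
wrist white [384. 224.] 1180 [ 547.7 -276.7   40.5] [ 548.6 -276.5   40.3] [33. 33.  6.]
[ 522.01277972 -328.41626103  219.85117339]
```

Blue is down at 30.3 mm. Red is next.

Emit:
{"api": "step_arm", "payload": {
  "moves": [
    {"grip": -1, "offset": [4, 36, 0], "dr": [0, 0, 0]},
    {"grip": -1, "offset": [8, 72, 0], "dr": [0, 0, 0]},
    {"grip": -1, "offset": [12, 108, 0], "dr": [0, 0, 0]},
    {"grip": -1, "offset": [16, 144, 0], "dr": [0, 0, 0]},
    {"grip": -1, "offset": [20, 180, 0], "dr": [0, 0, 0]}
  ]
}}

```text
clock: 11.73
position: [541.3, -152.2, 220.0]
ee_rot: [0.116, 0.993, -0.001, 0.0]
wrist_force: [-0.4, -0.3, -0.2]
finger_gap: 0.0
grasp_force: 0.0
```

Emit:
{"api": "step_arm", "payload": {
  "moves": [
    {"grip": -1, "offset": [4, 28, 0], "dr": [0, 0, 0]},
    {"grip": -1, "offset": [7, 55, 0], "dr": [0, 0, 0]},
    {"grip": -1, "offset": [7, 55, 0], "dr": [0, 0, 0]},
    {"grip": -1, "offset": [7, 55, 0], "dr": [0, 0, 0]},
    {"grip": -1, "offset": [7, 55, 0], "dr": [0, 0, 0]}
  ]
}}

```text
clock: 12.15
position: [547.1, -98.7, 219.8]
ee_rot: [0.115, 0.993, -0.001, 0.0]
wrist_force: [-0.4, -0.3, 0.8]
finger_gap: 0.1
grasp_force: 0.0
```

Emit:
{"api": "step_arm", "payload": {
  "moves": [
    {"grip": -1, "offset": [0, 2, 35], "dr": [0, 0, 0]},
    {"grip": -1, "offset": [0, 2, 70], "dr": [0, 0, 0]},
    {"grip": -1, "offset": [0, 2, 100], "dr": [0, 0, 0]},
    {"grip": -1, "offset": [0, 2, 120], "dr": [0, 0, 0]},
    {"grip": -1, "offset": [0, 2, 120], "dr": [0, 0, 0]}
  ]
}}

```text
clock: 12.57
position: [544.1, -96.7, 95.7]
ee_rot: [0.116, 0.993, -0.001, -0.004]
wrist_force: [-0.7, 0.3, -0.9]
finger_gap: -0.2
grasp_force: 0.0
```

Emit:
{"api": "step_arm", "payload": {
  "moves": [
    {"grip": -1, "offset": [0, 0, 10], "dr": [0, 0, 0]},
    {"grip": -1, "offset": [0, 0, 18], "dr": [0, 0, 0]},
    {"grip": -1, "offset": [0, 0, 25], "dr": [0, 0, 0]},
    {"grip": -1, "offset": [0, 0, 30], "dr": [0, 0, 0]},
    {"grip": -1, "offset": [0, 0, 33], "dr": [0, 0, 0]}
  ]
}}

```text
clock: 12.98
position: [548.0, -94.7, 66.4]
ee_rot: [0.114, 0.993, 0.0, 0.0]
wrist_force: [0.1, 0.2, -0.9]
finger_gap: 0.3
grasp_force: 0.0
```

Emit:
{"api": "step_arm", "payload": {
  "moves": [
    {"grip": -1, "offset": [0, 0, 0], "dr": [0, 0, 0]},
    {"grip": -1, "offset": [0, 0, 0], "dr": [0, 0, 0]},
    {"grip": -1, "offset": [0, 0, 0], "dr": [0, 0, 0]}
  ]
}}

```text
clock: 13.23
position: [548.2, -94.7, 66.9]
ee_rot: [0.114, 0.993, 0.0, 0.0]
wrist_force: [0.8, -0.5, 1.0]
finger_gap: 0.1
grasp_force: 0.0
```

Emit:
{"api": "step_arm", "payload": {
  "moves": [
    {"grip": -1, "offset": [0, 0, 2], "dr": [0, 0, 0]},
    {"grip": -1, "offset": [0, 0, 4], "dr": [0, 0, 0]},
    {"grip": -1, "offset": [0, 0, 6], "dr": [0, 0, 0]},
    {"grip": -1, "offset": [0, 0, 8], "dr": [0, 0, 0]},
    {"grip": -1, "offset": [0, 0, 9], "dr": [0, 0, 0]}
  ]
}}

```text
clock: 13.65
position: [547.9, -94.6, 57.4]
ee_rot: [0.114, 0.993, 0.0, 0.0]
wrist_force: [-1.1, -0.2, 2.7]
finger_gap: -0.1
grasp_force: 1.2
```

Emit:
{"api": "step_arm", "payload": {
  "moves": [
    {"grip": -1, "offset": [0, 0, 1], "dr": [0, 0, 0]},
    {"grip": -1, "offset": [0, 0, 2], "dr": [0, 0, 0]},
    {"grip": -1, "offset": [0, 0, 3], "dr": [0, 0, 0]},
    {"grip": -1, "offset": [0, 0, 4], "dr": [0, 0, 0]},
    {"grip": -1, "offset": [0, 0, 5], "dr": [0, 0, 0]}
  ]
}}

```text
clock: 14.07
position: [547.9, -94.6, 52.5]
ee_rot: [0.114, 0.993, 0.0, 0.0]
wrist_force: [-0.5, 0.4, 2.2]
finger_gap: 0.1
grasp_force: 1.2
```

Emit:
{"api": "step_arm", "payload": {
  "moves": [
    {"grip": -1, "offset": [0, 0, 1], "dr": [0, 0, 0]},
    {"grip": -1, "offset": [0, 0, 2], "dr": [0, 0, 0]}
  ]
}}

```text
clock: 14.23
position: [547.9, -94.6, 50.4]
ee_rot: [0.114, 0.993, 0.0, 0.0]
wrist_force: [-0.3, 0.2, 1.6]
finger_gap: -0.2
grasp_force: 1.2
```

Emit:
{"api": "step_arm", "payload": {
  "moves": [
    {"grip": -1, "offset": [0, 0, 0.5], "dr": [0, 0, 0]},
    {"grip": -1, "offset": [0, 0, 1], "dr": [0, 0, 0]},
    {"grip": -1, "offset": [0, 0, 1], "dr": [0, 0, 0]}
  ]
}}

```text
clock: 14.48
position: [547.9, -94.6, 49.6]
ee_rot: [0.114, 0.993, 0.0, 0.0]
wrist_force: [-0.1, 1.5, 3.5]
finger_gap: 0.5
grasp_force: 1.8
```

Emit:
{"api": "step_arm", "payload": {
  "moves": [
    {"grip": -1, "offset": [0, 0, -15], "dr": [0, 0, 0]},
    {"grip": -1, "offset": [0, 0, -50], "dr": [0, 0, 0]},
    {"grip": -1, "offset": [0, 0, -90], "dr": [0, 0, 0]},
    {"grip": -1, "offset": [0, 0, -130], "dr": [0, 0, 0]},
    {"grip": -1, "offset": [0, 0, -170], "dr": [0, 0, 0]}
  ]
}}

```text
clock: 14.9
position: [547.0, -94.9, 220.6]
ee_rot: [0.114, 0.993, -0.0, -0.001]
wrist_force: [1.5, 0.3, 0.6]
finger_gap: 0.2
grasp_force: 0.0
```

Emit:
{"api": "step_arm", "payload": {
  "moves": [
    {"grip": -1, "offset": [-8, -36, -10], "dr": [0, 0, 0]},
    {"grip": -1, "offset": [-16, -70, -20], "dr": [0, 0, 0]},
    {"grip": -1, "offset": [-16, -70, -20], "dr": [0, 0, 0]},
    {"grip": -1, "offset": [-16, -70, -20], "dr": [0, 0, 0]},
    {"grip": -1, "offset": [-16, -70, -20], "dr": [0, 0, 0]}
  ]
}}

```text
clock: 15.32
position: [547.1, -166.1, 238.7]
ee_rot: [0.114, 0.993, 0.0, -0.001]
wrist_force: [0.2, 0.7, 0.1]
finger_gap: 0.3
grasp_force: 0.0
```

```bash
python3 - <<'E'
from m import *
s=sense();print(s["position"],s["clock"])
im,d=get_image("wrist");find("wrist",world("wrist",d,s),im)
im,d=get_image("top");cv2.imwrite("pics/end.png",im[...,::-1])
E
```

```text
[ 547.09156173 -166.05387204  238.73323266] 15.3167
wrist violet [545. 153.] 1166 [549.6  32.2  30.5] [550.3  33.2  29.7] [33. 34.  7.]
wrist blue [ 38. 212.] 1054 [ 497.5 -418.    30.2] [ 498.2 -420.7   29.3] [34. 35.  7.]
wrist red [398. 186.] 537 [548.8 -96.6  30.7] [547.9 -96.4  30.4] [27. 29.  6.]
wrist red [532. 353.] 321 [752.3   7.7  28.3] [754.8   9.2  28.1] [86.  9.  4.]
wrist white [201. 233.] 1038 [ 547.9 -275.3   40.4] [ 550.2 -276.3   34.7] [36. 33. 17.]
wrist white [562. 356.] 3285 [763.   37.8  28.4] [761.6  36.7  28.7] [98. 56.  5.]
```

View pics/end.png

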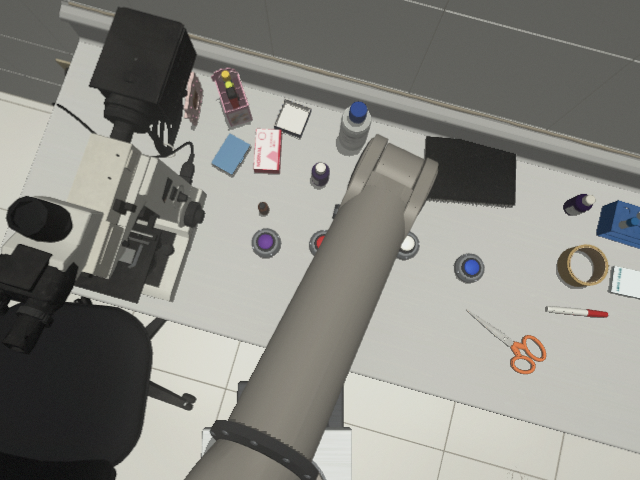

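All three keys are down (about 30.5 mm) and white is up (40.4 mm). In the top view the buttons, the oil bottle (263,208) and the violet bottle (320,174) are in place. The arm hides the red bottle and the dish, which it did not go near. The hand is clear, at 240 mm.

```bash
python3 -c "
from station import r
print(r.job_done())"
```

```text
the job is handed in; nothing more can be done
None
```

I pressed violet, then blue, then red all the way down; in the last check white was still up, all four units were where they started and the hand was clear, and the job is handed in (no verdict came back).

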